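Load the slide tray into the slide reader the right way round

TASK

The slide tray lies the wrong way round, with its wide eared end towards the slide reader. Lift it, turn it end for end, set it down level in front of the reader with its narrow nose facing the mouth and let go of it; then take hold of the fin at its tail and slide it nose first between the rails, fully home, until the ears stop against the front of the rails, and release it. Keep the tray level all the while and do not disturb the things around.

Things in the scene. Friction and masses are not known exactly. Their poses are not given: they have to be found in the camera images.
- tray_center (a point): Centre of the loose slide tray's body, half-way up. Open aluminium tray with two glass slides fixed in it, 0.25 kg: 140 mm long (x), 64 wide (y), 30 high, walls 4 thick. x points from tail to nose, z up. Grip it across its 64 mm width at the middle; not once it is between the rails. At the start its tail points towards the reader.
- tray_fin (a point): Centre of the tray's black grip fin, on its mid-line 91 mm behind (-x) tray_center and 21 mm above the tray's underside: upright plate 42 mm long (tray x), 12 mm thick (tray y), from 4 to 38 mm above the tray's underside, standing out behind the tail. In front of it, at x = -70 to -60 mm from tray_center, two ears 30 mm high widen the tail to 114 mm. Axes as tray_center.
- tray_nose (a point): Middle of the tray's nose face, 70 mm ahead (+x) of tray_center, 15 mm above the underside. The nose is no wider than the body, its corners tapered to about 50 mm. Axes as tray_center.
- reader_mouth (a point): Middle of the slide reader's mouth, in the plane of the front of its two grey rails, 15 mm above the worktop. x points into the reader, the way the tray slides; z up. Rails 69 mm apart, flared to 90 mm at the mouth over 24 mm, 40 mm high, 130 mm over their feet; lips above them keep the tray from being lowered in. The tray slides on the bare worktop, without a step. Fixed.
- reader_home (a point): Where tray_center lies when the tray is fully home: 60 mm inside the mouth, 15 mm above the worktop. The front faces of the ears then touch the front of the rails, and the fin centre is 31 mm outside the mouth. Behind is the fixed white housing, 132 mm wide, 75 mm high, from 80 to 205 mm inside the mouth. Axes as reader_mouth.
- petri: Bystander: loose small round glass dish, 55 mm across, 17 mm high, brown bits in it; origin at the centre of its underside.
- bottle: Bystander: loose clear dropper bottle with a black bulb, 34 mm across, 95 mm high; origin at the centre of its underside.
- marker: Bystander: loose black marker pen lying down, 132 mm long (its y), 13 mm wide, 15 mm high; origin at the middle of its underside.
- tube_box: Bystander: loose light blue tube box, 88 x 126 x 48 mm; origin at the centre of its underside.
Mind the look-alikes: they are no part of the job. What is shaped like the part that bears tray_center but purple is not meant.

How it is judged:
By the outcome, as a careful person would: the job done as asked, in the order asked, and still so for the second after the job is handed in, with the robot touching nothing.
It also fails if it takes over 64 s, if anything falls off the work surface, if the arm or the gripper's body presses on something with over 40 N, if the wrist force passes 120 N, or if a joint passes its speed limit or range.

ROBOT

A 6-joint arm with a two-finger parallel gripper is mounted at the origin on a cart in front of the work surface, level with it; the furniture and walls round the work are solid. World frame = base frame: x ahead of the robot, y to its left, z up, the work surface at z = 0. Lengths are in m, angles in degrees, forces in N, time in s.
With the tool pointing down it reaches from about 0.25 to 0.725 m from the base axis. Payload 9.7 kg.
Tool frame: the origin (TCP) lies between the finger pads; the fingertips stand 19 mm ahead of it and the grasp point (between the pads) is the TCP; z points along the fingers, y is the line along which they close (so a half turn about z gives the same grasp; the last joint's range is limited). The gripper opens to 85 mm and grips with 20 to 120 N. Pads are 22 mm wide; open, the fingers measure 114 mm over their backs; the gripper's body (76 mm by 85 mm) begins 54 mm behind the grasp point. The pads swing forward as they close: fully open they stand 13 mm farther back than shut.
Start: joints at [-65.661, 4.979, 10.078, 95.1, 0, 90], TCP at [0.227, -0.501, 0.25] pointing down, gripper open.
Joint ranges: [-179.16, 179.16], [-48.56, 103.87], [-65.8, 70.77], [-126.05, 130.52], [-82.76, 87.17], [-180, 180]. Speed limits (degrees/s): [127.2, 127.2, 147.25, 180, 180, 180].

INTERFACE

Orientations are given as [roll, pitch, yaw] about the fixed x, y, z axes, in that order (R = Rz(yaw) Ry(pitch) Rx(roll)).
In Python, from workcell import telemetry, camera, calibration, workorder gives the robot as it stands.
- The arm moves only by the tool play_rows, never from a script. Its argument "increments" is a list of rows, each a list of 3 entries, a list of its own where there are three numbers: the shift along the tool's x, y, z in mm, then the turn, a rotation vector about the tool's x, y, z in degrees, then the closure, from 0 (fully open) to 1 (shut). In form: [[[x, y, z], [ax, ay, az], jaw], ...]. A call has 1 to 20 rows; each row is the pose to reach, as a shift and turn from the pose commanded when the call began, along the tool's axes at that moment; what a row does not reach only later rows make up. A row lasts 1/10 s, in which the tool goes at most 50 mm and 8.59 degrees, less where a joint would pass 70% of its speed; a pose out of reach is approached as far as the arm can. A call with a gripper value outside its range is refused whole. The fingers move at their own pace and stop on an object; "grip_force" is the grip in N (left out, the last holds). Time passes only in rows, so rows that repeat a pose let the fingers close. It gives the time, the measured TCP pose, the force, the opening and the grip force at its end, in the units of the state.
- telemetry.get_obs(): the state, without advancing time (a new reading comes with each control period).
- camera(name): name is "scene" or "top" or "wrist"; returns (picture, depth): 420x560x3 uint8, red, green, blue; 420x560 float32, m along the optical axis (not along the pixel's ray), 0 where there is no reading.
- calibration(name): a dict with "vertical_fov" (degrees; the focal length in pixels is half the picture's height over the tangent of half this angle, whatever the lens; pixels are square), "cx", "cy" (the principal point, pixels), "rvec" (rotation vector, rad) and "tvec" (3), from world to camera coordinates, as OpenCV has them; the wrist camera has in their place "hand_eye" (4x4, takes a point from camera to tool coordinates, whose origin is the TCP and whose axes are the flange's). Camera axes: x right, y down, z forward; pixel columns grow to the right and rows downward; lengths in m; the calibration is good to about 2 mm. A picture is of the moment at which its call begins: read the wrist's pose just before it. calibration takes no time and is no camera call.
- workorder.job_done(): hands the job in; it is judged then, once.
The state is a dict: "time": time; "q": joint angles; "qd": joint speeds; "joint_efforts": joint torques, N m; "ee_pos": TCP position; "tcp_rot": TCP orientation; "wrist_force": force on the tool from outside, world axes, zero at the start; "torque": the same for the moment, N m; "opening": finger opening in m; "grasp_force": force on a finger pad.
Only numpy, scipy, OpenCV 4.12 (cv2) and the standard library are available. Lean on these libraries where they do the work, as an engineer would, in place of code of your own. Each camera call takes 0.05 s, during which the arm holds its last target. There are 200 camera calls.

## Working session

There is one attempt and no reset: what is moved stays moved. The work goes in short steps, Python scripts to look and compute and a tool call to move; the robot and the scene stay as the last step left them, time stands still between calls to the robot, and variables do not carry over. Pictures are saved under pics/ and viewed, at most 10 in all, crops included, and the job is handed in when it is done.

Besides the shell and the picture viewer there is one more tool, called as name([rows], argument=value, ...), one row to a line, values as JSON. play_rows: Moves the arm, as the interface text tells. Its arguments: {"type":"object","properties":{"increments":{"type":"array"},"grip_force":{"type":"number"}},"required":["increments"]}

```bash
mkdir -p pics; cat > h.py <<'E'
import numpy as np, cv2
from workcell import telemetry, camera, calibration, workorder
from scipy.spatial.transform import Rotation as R
def snap(name,fn):
    o=telemetry.get_obs(); p,d=camera(name); np.savez(''+fn+'.npz',p=p,d=d,pos=o['ee_pos'],rot=o['tcp_rot'],cam=name)
    cv2.imwrite('pics/'+fn+'.png',p[:,:,::-1]); return p,d
def world(fn):
    """world xyz of each pixel"""
    z=np.load(''+fn+'.npz'); d=z['d']; cam=str(z['cam']); c=calibration(cam)
    f=210/np.tan(np.radians(c['vertical_fov'])/2)
    v,u=np.mgrid[:420,:560]; P=np.stack([(u-c['cx'])/f*d,(v-c['cy'])/f*d,d],-1)
    if cam=='wrist':
        T=np.array(c['hand_eye']); P=P@T[:3,:3].T+T[:3,3]
        return P@R.from_euler('xyz',z['rot'],degrees=True).as_matrix().T+z['pos']
    M,_=cv2.Rodrigues(np.array(c['rvec'],float)); return (P-np.array(c['tvec']).ravel())@M
E
python3 - <<'E'
from h import *
snap('top','top0'); snap('scene','scene0')
print(telemetry.get_obs()); print(calibration('top'),calibration('wrist'))
E
```

```text
{'time': 0.1, 'q': array([-6.56619503e+01,  5.00756681e+00,  1.00368706e+01,  9.50985830e+01,
       -4.27980125e-04,  9.00021885e+01]), 'qd': array([0.02950928, 0.00190384, 0.12743018, 0.02587047, 0.13324529,
       0.04353573]), 'joint_efforts': array([-9.93940048e-04, -5.21557760e+01,  4.65653694e+01,  1.60596130e-02,
       -3.83768520e-05,  7.66829544e-06]), 'ee_pos': array([ 0.22658611, -0.50095017,  0.24963859]), 'tcp_rot': array([-1.79930721e+02,  4.30626058e-04,  2.43358617e+01]), 'wrist_force': array([-0.30935839, -0.15267631,  0.22858216]), 'torque': array([ 0.08699509, -0.0193853 ,  0.02915798]), 'grasp_force': 0.0, 'opening': 0.08550408030697298}
{'vertical_fov': 56.76993866106943, 'cx': 275.5176773413919, 'cy': 212.62326453400755, 'rvec': array([ 2.14066014, -2.09011512,  0.20186889]), 'tvec': array([0.24874852, 0.57705407, 0.9550864 ])} {'vertical_fov': 61.62041528886529, 'cx': 280.8058840534917, 'cy': 206.56775930343355, 'hand_eye': array([[-1.68787830e-03, -9.52963578e-01, -3.03080137e-01,
         7.68769752e-02],
       [ 9.99998432e-01, -1.44619339e-03, -1.02186185e-03,
        -4.43846732e-04],
       [ 5.35484639e-04, -3.03081386e-01,  9.52964525e-01,
        -1.22175375e-01],
       [ 0.00000000e+00,  0.00000000e+00,  0.00000000e+00,
         1.00000000e+00]])}
```

View pics/top0.png

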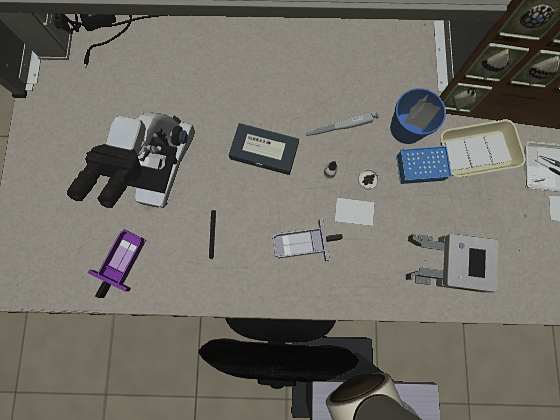

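View pics/scene0.png

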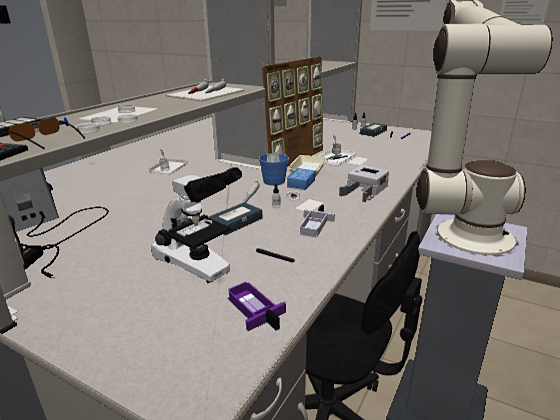

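The top view shows two candidates for the tray. One is the purple look-alike at (118,262), which is not meant. The other is the aluminium tray at (300,242), fin at (335,238), ears at (322,240), with its tail towards the reader at (455,262), rails at (428,240) and (428,275). I choose the aluminium one. The bystanders are the petri dish (368,179), bottle (331,169), marker (212,233) and tube box (425,164).

```bash
python3 - <<'E'
from h import *
W=world('top0')
for n,(u,v) in dict(fin=(335,238),earA=(321,224),earB=(326,257),nose=(274,243),center=(300,242),railA=(428,240),railB=(428,276),tipA=(410,237),tipB=(409,275),house=(470,250),h1=(497,237),h2=(496,291),petri=(368,179),bottle=(331,169),box=(425,164),marker=(212,233),card=(355,211)).items(): print(n,W[v,u].round(3))
z=np.load('top0.npz')['p']; c=z[200:310,255:510,::-1]
cv2.imwrite('pics/c0.png',cv2.resize(c,None,fx=3,fy=3,interpolation=cv2.INTER_CUBIC))
E
```

```text
fin [0.511 0.105 0.039]
earA [0.548 0.141 0.031]
earB [0.461 0.128 0.029]
nose [0.494 0.265 0.033]
center [0.502 0.195 0.006]
railA [ 0.516 -0.151  0.005]
railB [ 0.418 -0.132  0.041]
tipA [ 0.52  -0.097  0.021]
tipB [ 0.42  -0.088  0.028]
house [ 0.483 -0.226  0.077]
h1 [ 0.529 -0.34   0.   ]
h2 [ 0.384 -0.286  0.071]
petri [0.68  0.01  0.014]
bottle [0.689 0.119 0.068]
box [ 0.716 -0.137  0.046]
marker [0.52  0.433 0.012]
card [ 0.592  0.044 -0.   ]
```

View pics/c0.png

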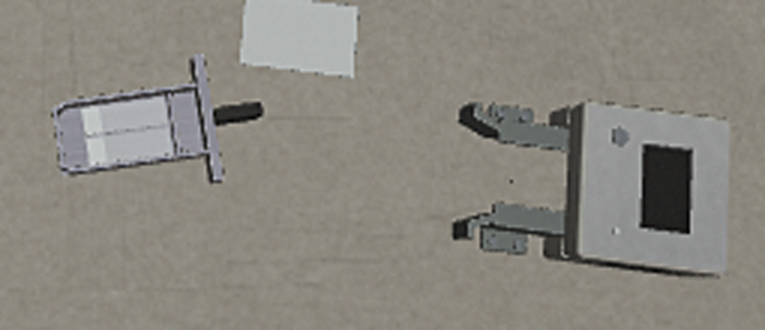

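The crop confirms it: silver tray with two glass slides, ears at (205,120) and black fin at (240,113) towards the reader, whose rails open towards the tray at (460,115) and (460,230). Next I fit poses from depth.

```bash
cat >> h.py <<'E'
def rect(W,box,zr):
    x0,x1,y0,y1=box; m=(W[...,0]>x0)&(W[...,0]<x1)&(W[...,1]>y0)&(W[...,1]<y1)&(W[...,2]>zr[0])&(W[...,2]<zr[1])
    p=(W[m][:,:2]*1000).astype(np.float32); r=cv2.minAreaRect(p); b=cv2.boxPoints(r)
    print(len(p),'c',np.round(r[0],1),'size',np.round(r[1],1),'ang',round(r[2],2),'z',W[m][:,2].mean().round(4)); return p,m
E
python3 - <<'E'
from h import *
W=world('top0')
print('house');rect(W,(.35,.58,-.36,-.15),(.068,.09))
print('tray all');rect(W,(.43,.57,.07,.3),(.02,.045))
print('tray body');rect(W,(.43,.57,.148,.3),(.022,.037))
print('railA');rect(W,(.47,.56,-.17,-.06),(.03,.05))
print('railB');rect(W,(.38,.47,-.15,-.06),(.03,.05))
for n,b,z in [('petri',(.62,.72,-.03,.05),(.01,.03)),('bottle',(.63,.75,.07,.15),(.02,.12)),('box',(.63,.8,-.23,-.06),(.04,.06)),('scope',(.4,.9,.45,.9),(.02,.5))]: print(n);rect(W,b,z)
E
```

```text
house
2638 c [ 453.9 -233. ] size [126.3 132.1] ang 83.93 z 0.075
tray all
474 c [493.8 175.6] size [111.4 182. ] ang 21.17 z 0.0301
tray body
190 c [498.  205.4] size [ 64.1 124.1] ang 9.37 z 0.0287
railA
206 c [ 503.7 -132. ] size [78.8 26.9] ang 72.59 z 0.0396
railB
172 c [ 426.7 -116.8] size [23.6 66.3] ang 6.48 z 0.0396
petri
90 c [682.4   9. ] size [52.4 54.6] ang 46.13 z 0.0139
bottle
159 c [695.  117.3] size [32.8 25.4] ang 68.25 z 0.0574
box
1532 c [ 742.3 -147.1] size [130.  147.4] ang 5.81 z 0.0455
scope
7845 c [603.1 603.6] size [126.2 473.2] ang 68.23 z 0.1984
```

```bash
cat >> h.py <<'E'
def go(x,y,z,yaw):
    """increments from measured pose to target (tool down); mm, deg"""
    o=telemetry.get_obs(); A=R.from_euler('xyz',o['tcp_rot'],degrees=True); B=R.from_euler('xyz',[180,0,yaw],degrees=True)
    s=A.inv().apply(np.array([x,y,z])-np.array(o['ee_pos']))*1000; r=(A.inv()*B).as_rotvec(degrees=True)
    print('shift',s.round(1),'rot',r.round(2),'pos',np.round(o['ee_pos'],4),'rpy',np.round(o['tcp_rot'],2))
E
python3 -c "
from h import *
go(.50,.19,.25,97)"
```

```text
shift [ 5.338e+02 -5.169e+02  3.000e-01] rot [-6.000e-02 -4.000e-02 -7.266e+01] pos [ 0.2266 -0.501   0.2496] rpy [-179.93    0.     24.34]
```

play_rows([
  [[534, -517, 0], [0, 0, -72.7], 0],
  [[534, -517, 0], [0, 0, -72.7], 0],
  [[534, -517, 0], [0, 0, -72.7], 0],
  [[534, -517, 0], [0, 0, -72.7], 0],
  [[534, -517, 0], [0, 0, -72.7], 0],
  [[534, -517, 0], [0, 0, -72.7], 0],
  [[534, -517, 0], [0, 0, -72.7], 0],
  [[534, -517, 0], [0, 0, -72.7], 0],
  [[534, -517, 0], [0, 0, -72.7], 0],
  [[534, -517, 0], [0, 0, -72.7], 0],
  [[534, -517, 0], [0, 0, -72.7], 0],
  [[534, -517, 0], [0, 0, -72.7], 0],
  [[534, -517, 0], [0, 0, -72.7], 0],
  [[534, -517, 0], [0, 0, -72.7], 0],
  [[534, -517, 0], [0, 0, -72.7], 0],
  [[534, -517, 0], [0, 0, -72.7], 0],
  [[534, -517, 0], [0, 0, -72.7], 0],
  [[534, -517, 0], [0, 0, -72.7], 0],
  [[534, -517, 0], [0, 0, -72.7], 0],
  [[534, -517, 0], [0, 0, -72.7], 0],
])

```text
time: 2.1
ee_pos: [0.5, 0.189, 0.2508]
tcp_rot: [180.0, -0.0, 97.0]
wrist_force: [-0.4, 0.4, -0.9]
opening: 0.0856
grasp_force: 0.0
```

```bash
python3 - <<'E'
from h import *
snap('wrist','w1'); W=world('w1'); print(telemetry.get_obs()['q'].round(1))
print('body');p,m=rect(W,(.43,.57,.15,.3),(.024,.037))
print('all');rect(W,(.43,.57,.07,.3),(.024,.037))
print('fin');rect(W,(.47,.56,.07,.125),(.03,.045))
go(.5,.19,.25,97)
E
```

```text
[ 20.7   2.8   7.9  95.    0.  103.8]
body
1267 c [497.4 206. ] size [ 64.2 123.1] ang 9.16 z 0.0283
all
2785 c [493.2 176. ] size [111.5 183.5] ang 21.05 z 0.0292
fin
380 c [513.6 106.4] size [12.4 37.9] ang 9.87 z 0.0363
shift [0.8 0.  0.7] rot [ 0.04 -0.01 -0.04] pos [0.5001 0.1892 0.2507] rpy [ 1.7996e+02 -1.0000e-02  9.6960e+01]
```

View pics/w1.png

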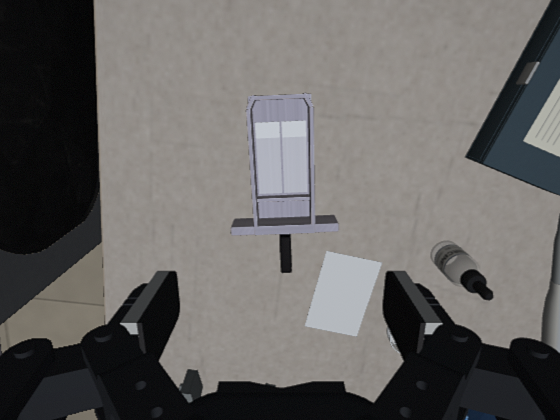

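The wrist picture shows the tray at (282,165), ears at (285,225) and fin at (286,253). The fit gives centre (0.499, 0.197) and yaw 99.2°, and the sizes match. Next, descend and grip.

```bash
python3 -c "
from h import *
go(.4988,.197,.024,99.2)"
```

```text
shift [  7.9  -0.5 226.7] rot [ 0.04 -0.01 -2.24] pos [0.5001 0.1892 0.2507] rpy [ 1.7996e+02 -1.0000e-02  9.6960e+01]
```

play_rows([
  [[8, -0.5, 40], [0, 0, -2.2], 0],
  [[8, -0.5, 80], [0, 0, -2.2], 0],
  [[8, -0.5, 120], [0, 0, -2.2], 0],
  [[8, -0.5, 150], [0, 0, -2.2], 0],
  [[8, -0.5, 170], [0, 0, -2.2], 0],
  [[8, -0.5, 185], [0, 0, -2.2], 0],
  [[8, -0.5, 200], [0, 0, -2.2], 0],
  [[8, -0.5, 210], [0, 0, -2.2], 0],
  [[8, -0.5, 220], [0, 0, -2.2], 0],
  [[8, -0.5, 226], [0, 0, -2.2], 0],
  [[8, -0.5, 226], [0, 0, -2.2], 0],
  [[8, -0.5, 226], [0, 0, -2.2], 0],
])

```text
time: 3.35
ee_pos: [0.4989, 0.198, 0.0247]
tcp_rot: [180.0, -0.0, 99.2]
wrist_force: [0.1, 0.8, 0.1]
opening: 0.0852
grasp_force: 0.0
```

play_rows([
  [[0, 0, 0], [0, 0, 0], 0.2],
  [[0, 0, 0], [0, 0, 0], 0.3],
  [[0, 0, 0], [0, 0, 0], 0.4],
  [[0, 0, 0], [0, 0, 0], 0.5],
  [[0, 0, 0], [0, 0, 0], 0.6],
  [[0, 0, 0], [0, 0, 0], 0.7],
  [[0, 0, 0], [0, 0, 0], 0.7],
  [[0, 0, 0], [0, 0, 0], 0.7],
], grip_force=40)

```text
time: 4.15
ee_pos: [0.4992, 0.1981, 0.0252]
tcp_rot: [179.9, -0.0, 99.2]
wrist_force: [-0.6, -0.7, 5.6]
opening: 0.0634
grasp_force: 45.2
```

```bash
python3 -c "
from h import *
o=telemetry.get_obs();print(o['opening'],o['grasp_force'],o['wrist_force'],o['q'])
go(.4988,.197,.15,99.2)"
```

```text
0.06340159202365059 45.17200469970703 [-0.62007187 -0.68907347  5.58161797] [ 2.16459326e+01  4.97507388e+00 -1.49656993e+01  6.99642733e+01
  1.64749398e-03  1.02406046e+02]
shift [  -1.    -0.4 -124.8] rot [ 0.09 -0.02  0.04] pos [0.4992 0.1981 0.0252] rpy [ 1.7991e+02 -2.0000e-02  9.9240e+01]
```

Gripped: opening is 63.4 mm. Next: lift, then turn while carrying the tray to the front of the reader.

play_rows([
  [[0, 0, -3], [0, 0, 0], 0.7],
  [[0, 0, -8], [0, 0, 0], 0.7],
  [[0, 0, -18], [0, 0, 0], 0.7],
  [[0, 0, -33], [0, 0, 0], 0.7],
  [[0, 0, -50], [0, 0, 0], 0.7],
  [[0, 0, -70], [0, 0, 0], 0.7],
  [[0, 0, -90], [0, 0, 0], 0.7],
  [[0, 0, -110], [0, 0, 0], 0.7],
  [[0, 0, -125], [0, 0, 0], 0.7],
  [[0, 0, -130], [0, 0, 0], 0.7],
  [[0, 0, -130], [0, 0, 0], 0.7],
])

```text
time: 5.25
ee_pos: [0.499, 0.198, 0.1551]
tcp_rot: [179.9, -0.0, 99.2]
wrist_force: [0.1, -0.6, -2.1]
opening: 0.0633
grasp_force: 44.6
```

```bash
python3 -c "
from h import *
o=telemetry.get_obs();print(o['opening'],o['grasp_force'],o['wrist_force'],o['torque'])
go(.4807,.018,.155,263.93)"
```

```text
0.06325930455483367 44.6452921628952 [ 0.11577354 -0.57989071 -2.09240772] [ 0.05342277  0.00310374 -0.06586772]
shift [-174.7  -46.9   -0. ] rot [ 4.0000e-02  1.0000e-01 -1.6469e+02] pos [0.499  0.198  0.1551] rpy [ 1.7993e+02 -2.0000e-02  9.9240e+01]
```

play_rows([
  [[-3, -1, 0], [0, 0, -3], 0.7],
  [[-10, -3, 0], [0, 0, -9], 0.7],
  [[-18, -5, 0], [0, 0, -16], 0.7],
  [[-27, -7, 0], [0, 0, -24], 0.7],
  [[-36, -10, 0], [0, 0, -32], 0.7],
  [[-45, -12, 0], [0, 0, -40], 0.7],
  [[-54, -14, 0], [0, 0, -48], 0.7],
  [[-63, -17, 0], [0, 0, -56], 0.7],
  [[-72, -19, 0], [0, 0, -64], 0.7],
  [[-81, -22, 0], [0, 0, -72], 0.7],
  [[-90, -24, 0], [0, 0, -80], 0.7],
  [[-99, -27, 0], [0, 0, -88], 0.7],
  [[-108, -29, 0], [0, 0, -96], 0.7],
  [[-117, -31, 0], [0, 0, -104], 0.7],
  [[-126, -34, 0], [0, 0, -112], 0.7],
  [[-135, -36, 0], [0, 0, -120], 0.7],
  [[-144, -39, 0], [0, 0, -128], 0.7],
  [[-153, -41, 0], [0, 0, -136], 0.7],
  [[-161, -43, 0], [0, 0, -144], 0.7],
  [[-167, -45, 0], [0, 0, -151], 0.7],
])

```text
time: 7.25
ee_pos: [0.4805, 0.0253, 0.153]
tcp_rot: [179.9, -0.1, -109.4]
wrist_force: [0.2, 1.7, -2.4]
opening: 0.063
grasp_force: 44.5
```

play_rows([
  [[-5, 1, 0], [0, 0, -6], 0.7],
  [[-7, 1, 0], [0, 0, -11], 0.7],
  [[-7, 2, 0], [0, 0, -13.7], 0.7],
  [[-7, 2, 0], [0, 0, -13.7], 0.7],
  [[-7, 2, 0], [0, 0, -13.7], 0.7],
  [[-7, 2, 0], [0, 0, -13.7], 0.7],
])

```text
time: 7.85
ee_pos: [0.4814, 0.033, 0.1539]
tcp_rot: [180.0, -0.0, -96.1]
wrist_force: [0.4, 0.1, -3.3]
opening: 0.0633
grasp_force: 44.5
```

```bash
python3 - <<'E'
from h import *
snap('wrist','w2'); W=world('w2'); 
go(.4807,.018,.155,263.93)
print('railA');rect(W,(.47,.56,-.17,-.06),(.03,.05))
print('railB');rect(W,(.38,.47,-.15,-.06),(.03,.05))
E
```

```text
shift [15.  -0.9 -1. ] rot [ 0.02 -0.01 -0.05] pos [0.4815 0.033  0.154 ] rpy [ 1.7998e+02 -1.0000e-02 -9.6120e+01]
railA
375 c [ 518.6 -100. ] size [ 7.7 17.1] ang 87.05 z 0.0373
railB
377 c [418.6 -89. ] size [ 8.1 17.2] ang 77.22 z 0.0374
```

View pics/w2.png

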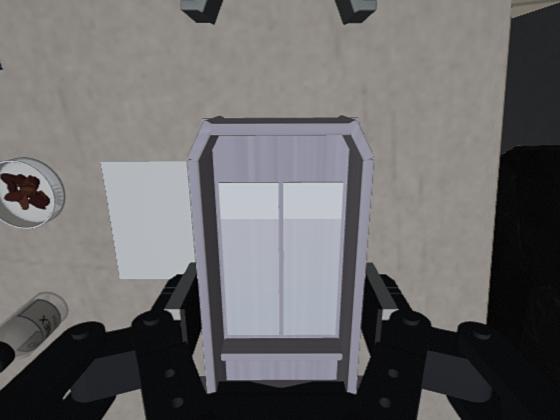

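The wrist picture shows the tray held level, nose up the image at (280,125), with the rail tips at (202,10) and (357,10), symmetric about the tray mid-line. The petri dish (25,195) and bottle (30,325) are clear. Next, lower the tray.

play_rows([
  [[3, -1, 15], [0, 0, 0], 0.7],
  [[5, -1, 35], [0, 0, 0], 0.7],
  [[5, -1, 55], [0, 0, 0], 0.7],
  [[5, -1, 75], [0, 0, 0], 0.7],
  [[5, -1, 90], [0, 0, 0], 0.7],
  [[5, -1, 103], [0, 0, 0], 0.7],
  [[5, -1, 112], [0, 0, 0], 0.7],
  [[5, -1, 118], [0, 0, 0], 0.7],
  [[5, -1, 122], [0, 0, 0], 0.7],
  [[5, -1, 125], [0, 0, 0], 0.7],
  [[5, -1, 127], [0, 0, 0], 0.7],
  [[5, -1, 128], [0, 0, 0], 0.7],
  [[5, -1, 128], [0, 0, 0], 0.7],
  [[5, -1, 128], [0, 0, 0], 0.7],
])

```text
time: 9.3
ee_pos: [0.4822, 0.028, 0.0265]
tcp_rot: [-180.0, 0.0, -96.1]
wrist_force: [-0.4, 0.2, -1.5]
opening: 0.063
grasp_force: 44.5
```

play_rows([
  [[0, 0, 0.5], [0, 0, 0], 0.7],
  [[0, 0, 0.9], [0, 0, 0], 0.7],
  [[0, 0, 1.2], [0, 0, 0], 0.7],
  [[0, 0, 1.2], [0, 0, 0], 0.7],
])

```text
time: 9.7
ee_pos: [0.4821, 0.028, 0.0252]
tcp_rot: [-180.0, 0.0, -96.1]
wrist_force: [-1.0, -1.3, -0.2]
opening: 0.0631
grasp_force: 44.7
```

play_rows([
  [[0, 0, 0.3], [0, 0, 0], 0.7],
  [[0, 0, 0.3], [0, 0, 0], 0.7],
  [[0, 0, 0.3], [0, 0, 0], 0.2],
  [[0, 0, 0.3], [0, 0, 0], 0.1],
  [[0, 0, 0.3], [0, 0, 0], 0],
  [[0, 0, 0.3], [0, 0, 0], 0],
  [[0, 0, 0.3], [0, 0, 0], 0],
  [[0, 0, 0.3], [0, 0, 0], 0],
  [[0, 0, -10], [0, 0, 0], 0],
  [[0, 0, -30], [0, 0, 0], 0],
  [[0, 0, -60], [0, 0, 0], 0],
  [[0, 0, -100], [0, 0, 0], 0],
  [[0, 0, -140], [0, 0, 0], 0],
  [[-30, 0, -180], [0, 0, 0], 0],
  [[-60, 0, -200], [0, 0, 0], 0],
  [[-91, 0, -200], [0, 0, 0], 0],
  [[-91, 0, -200], [0, 0, 0], 0],
  [[-91, 0, -200], [0, 0, 0], 0],
  [[-91, 0, -200], [0, 0, 0], 0],
])

```text
time: 11.6
ee_pos: [0.4914, 0.118, 0.2252]
tcp_rot: [180.0, -0.0, -96.1]
wrist_force: [0.1, -0.1, -0.2]
opening: 0.0855
grasp_force: 0.0
```

```bash
python3 - <<'E'
from h import *
snap('wrist','w3'); W=world('w3'); 
print('tray');rect(W,(.42,.55,-.07,.2),(.024,.034))
p,m=rect(W,(.43,.54,-.07,.078),(.024,.034))
print('fin');rect(W,(.47,.51,.1,.16),(.03,.045))
print('rails')
rect(W,(.47,.56,-.2,-.06),(.03,.05))
rect(W,(.38,.47,-.2,-.06),(.03,.05))
go(.4916,.1185,.026,-96.1)
E
```

```text
tray
2990 c [474.9  52.1] size [169.8 112.2] ang 72.06 z 0.0283
1419 c [481.   24.5] size [112.5  64.1] ang 83.95 z 0.0282
fin
591 c [491.1 119.8] size [40.9 12.1] ang 84.04 z 0.0363
rails
0 c [0. 0.] size [0. 0.] ang 0.0 z nan
0 c [0. 0.] size [0. 0.] ang 0.0 z nan
shift [-7.000e-01 -1.000e-01  1.991e+02] rot [ 0.01 -0.01 -0.  ] pos [0.4915 0.1178 0.2251] rpy [ 1.7999e+02 -1.0000e-02 -9.6100e+01]h.py:19: RuntimeWarning: Mean of empty slice.
  print(len(p),'c',np.round(r[0],1),'size',np.round(r[1],1),'ang',round(r[2],2),'z',W[m][:,2].mean().round(4)); return p,m
  ret = ret.dtype.type(ret / rcount)
```

View pics/w3.png

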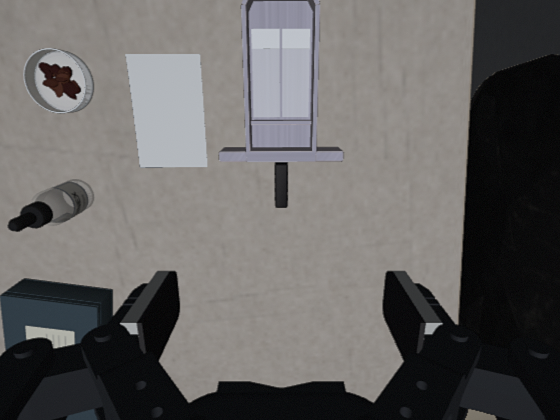

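The picture shows the tray set down level and straight, ears at (281,155) and fin at (281,185), with nothing disturbed. Next, grip the fin.

play_rows([
  [[-5, 0.5, 40], [0, 0, 0], 0],
  [[-5, 0.5, 80], [0, 0, 0], 0],
  [[-5, 0.5, 115], [0, 0, 0], 0],
  [[-5, 0.5, 140], [0, 0, 0], 0],
  [[-5, 0.5, 160], [0, 0, 0], 0],
  [[-5, 0.5, 175], [0, 0, 0], 0],
  [[-5, 0.5, 187], [0, 0, 0], 0],
  [[-5, 0.5, 194], [0, 0, 0], 0],
  [[-5, 0.5, 197], [0, 0, 0], 0.2],
  [[-5, 0.5, 197], [0, 0, 0], 0.4],
  [[-5, 0.5, 197], [0, 0, 0], 0.6],
  [[-5, 0.5, 197], [0, 0, 0], 0.7],
  [[-5, 0.5, 197], [0, 0, 0], 0.8],
  [[-5, 0.5, 197], [0, 0, 0], 0.9],
  [[-5, 0.5, 197], [0, 0, 0], 1],
  [[-5, 0.5, 197], [0, 0, 0], 1],
  [[-5, 0.5, 197], [0, 0, 0], 1],
  [[-5, 0.5, 197], [0, 0, 0], 1],
], grip_force=40)

```text
time: 13.45
ee_pos: [0.4919, 0.1236, 0.0285]
tcp_rot: [-180.0, 0.0, -96.1]
wrist_force: [-1.0, 0.3, 5.0]
opening: 0.0112
grasp_force: 40.9
```

play_rows([
  [[3, 0, 0], [0, 0, 0], 1],
  [[8, 0, 0], [0, 0, 0], 1],
  [[16, 0, 0], [0, 0, 0], 1],
  [[24, 0, 0], [0, 0, 0], 1],
  [[32, 0, 0], [0, 0, 0], 1],
  [[40, 0, 0], [0, 0, 0], 1],
  [[48, 0, 0], [0, 0, 0], 1],
  [[56, 0, 0], [0, 0, 0], 1],
  [[64, 0, 0], [0, 0, 0], 1],
  [[72, 0, 0], [0, 0, 0], 1],
  [[78, 0, 0], [0, 0, 0], 1],
  [[84, 0, 0], [0, 0, 0], 1],
  [[88, 0, 0], [0, 0, 0], 1],
  [[90, 0, 0], [0, 0, 0], 1],
])

```text
time: 14.85
ee_pos: [0.4825, 0.0343, 0.0285]
tcp_rot: [-180.0, 0.1, -96.1]
wrist_force: [0.2, 4.8, 6.2]
opening: 0.0115
grasp_force: 41.0
```

```bash
python3 - <<'E'
from h import *
go(.4736,-.05,.0285,-96.1); o=telemetry.get_obs(); print(o['wrist_force'],o['torque'],o['opening'])
snap('top','top1'); p=np.load('top1.npz')['p'][190:320,330:520,::-1]
cv2.imwrite('pics/c1.png',cv2.resize(p,None,fx=4,fy=4,interpolation=cv2.INTER_CUBIC))
E
```

```text
shift [84.8 -0.  -0.1] rot [-0.05  0.1   0.05] pos [0.4825 0.0343 0.0285] rpy [-1.7995e+02  1.0000e-01 -9.6050e+01]
[0.17075874 4.78372244 6.17200847] [ 0.99422112 -0.06241816 -0.00714201] 0.01153988634744979
```

View pics/c1.png

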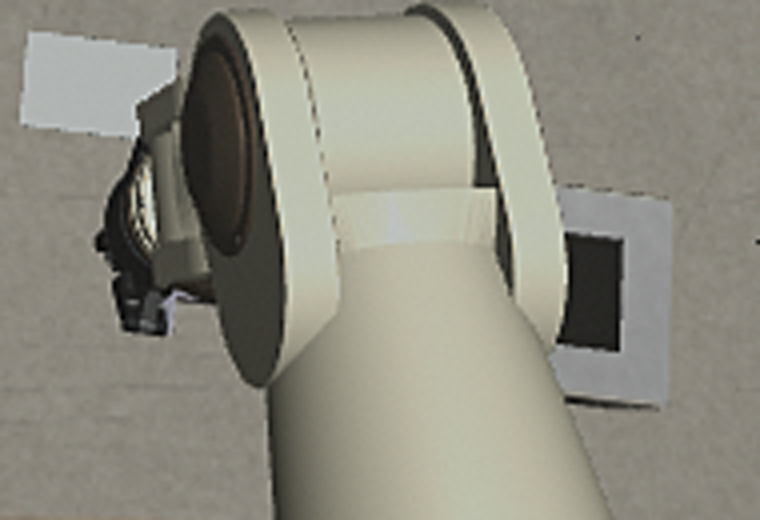

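The arm hides the tray from above, but the TCP lies on the reader axis to within 0.3 mm. Drag force is low, so I continue.

play_rows([
  [[4, 0, 0], [0, 0, 0], 1],
  [[9, 0, 0], [0, 0, 0], 1],
  [[15, 0, 0], [0, 0, 0], 1],
  [[21, 0, 0], [0, 0, 0], 1],
  [[27, 0, 0], [0, 0, 0], 1],
  [[33, 0, 0], [0, 0, 0], 1],
  [[39, 0, 0], [0, 0, 0], 1],
  [[45, 0, 0], [0, 0, 0], 1],
  [[51, 0, 0], [0, 0, 0], 1],
  [[57, 0, 0], [0, 0, 0], 1],
  [[63, 0, 0], [0, 0, 0], 1],
  [[69, 0, 0], [0, 0, 0], 1],
  [[74, 0, 0], [0, 0, 0], 1],
  [[78, 0, 0], [0, 0, 0], 1],
  [[81, 0, 0], [0, 0, 0], 1],
  [[83, 0, 0], [0, 0, 0], 1],
  [[85, 0, 0], [0, 0, 0], 1],
  [[85, 0, 0], [0, 0, 0], 1],
])

```text
time: 16.7
ee_pos: [0.4735, -0.0502, 0.0286]
tcp_rot: [-179.9, 0.1, -96.1]
wrist_force: [0.5, 4.2, 5.1]
opening: 0.0114
grasp_force: 41.1
```

play_rows([
  [[1, 0, 0], [0, 0, 0], 1],
  [[2, 0, 0], [0, 0, 0], 1],
  [[3, 0, 0], [0, 0, 0], 1],
  [[4, 0, 0], [0, 0, 0], 1],
  [[4, 0, 0], [0, 0, 0], 1],
])

```text
time: 17.2
ee_pos: [0.4731, -0.054, 0.0286]
tcp_rot: [-179.9, 0.1, -96.0]
wrist_force: [0.7, 5.8, 6.6]
opening: 0.0115
grasp_force: 41.2
```

Not in contact yet (drag only), so I creep on.

play_rows([
  [[0.7, 0, 0], [0, 0, 0], 1],
  [[1.4, 0, 0], [0, 0, 0], 1],
  [[2.1, 0, 0], [0, 0, 0], 1],
  [[2.8, 0, 0], [0, 0, 0], 1],
  [[2.8, 0, 0], [0, 0, 0], 1],
])

```text
time: 17.7
ee_pos: [0.4729, -0.0565, 0.0286]
tcp_rot: [-179.9, 0.1, -96.0]
wrist_force: [1.0, 7.3, 6.1]
opening: 0.0112
grasp_force: 41.2
```

play_rows([
  [[0.5, 0, 0], [0, 0, 0], 1],
  [[1, 0, 0], [0, 0, 0], 1],
  [[1.5, 0, 0], [0, 0, 0], 1],
  [[2, 0, 0], [0, 0, 0], 1],
  [[2, 0, 0], [0, 0, 0], 1],
])

```text
time: 18.2
ee_pos: [0.4729, -0.0567, 0.0286]
tcp_rot: [-179.9, 0.4, -96.0]
wrist_force: [3.1, 19.0, 6.2]
opening: 0.0114
grasp_force: 41.2
```

Hard stop: motion ended and the force rose to 19 N. I relax slightly, release, retreat and check.

play_rows([
  [[-1, 0, 0], [0, 0, 0], 1],
  [[-1, 0, 0], [0, 0, 0], 0.8],
  [[-1, 0, 0], [0, 0, 0], 0.6],
  [[-1, 0, 0], [0, 0, 0], 0.4],
  [[-1, 0, 0], [0, 0, 0], 0.3],
  [[-1, 0, 0], [0, 0, 0], 0.3],
  [[-1, 0, 0], [0, 0, 0], 0.3],
  [[-1, 0, 0], [0, 0, 0], 0.3],
  [[-1, 0, -10], [0, 0, 0], 0.3],
  [[-1, 0, -30], [0, 0, 0], 0.3],
  [[-1, 0, -60], [0, 0, 0], 0.3],
  [[-1, 0, -100], [0, 0, 0], 0.3],
  [[-10, 0, -140], [0, 0, 0], 0.3],
  [[-20, 0, -180], [0, 0, 0], 0.3],
  [[-30, 0, -200], [0, 0, 0], 0.3],
  [[-30, 0, -200], [0, 0, 0], 0.3],
  [[-30, 0, -200], [0, 0, 0], 0.3],
])

```text
time: 19.9
ee_pos: [0.4755, -0.0293, 0.2284]
tcp_rot: [-180.0, -0.0, -96.0]
wrist_force: [-0.0, -0.7, -0.9]
opening: 0.0599
grasp_force: 0.0
```

```bash
python3 - <<'E'
from h import *
snap('wrist','w4'); W=world('w4'); 
print('fin');rect(W,(.44,.51,-.09,.0),(.0345,.045))
p=np.load('w4.npz')['p'][0:260,150:420,::-1]
cv2.imwrite('pics/c4.png',cv2.resize(p,None,fx=2.2,fy=2.2,interpolation=cv2.INTER_CUBIC))
E
```

```text
fin
616 c [471.9 -59.9] size [41.4 11.7] ang 83.54 z 0.0364
```

View pics/c4.png

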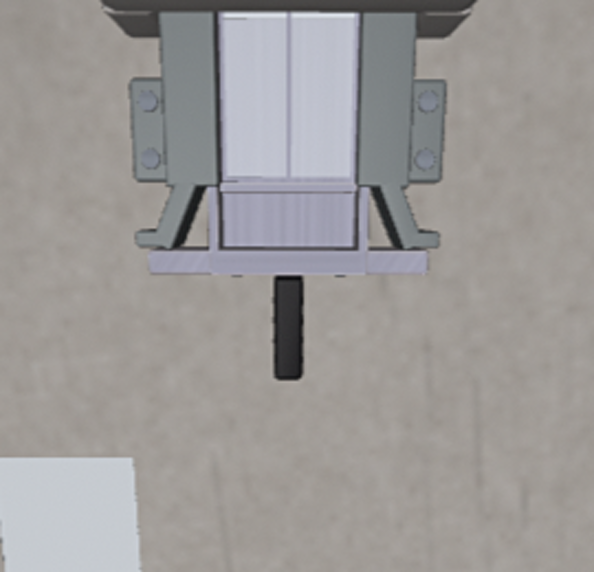

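The crop shows both ears (180,262) and (400,262) seated against the rail fronts, with the fin at (288,328). The fin measures 31 mm outside the mouth, so the tray is fully home.

```bash
python3 -c "
from h import *
print(workorder.job_done())"
```

```text
the job is handed in; nothing more can be done
None
```

The tray is turned end for end and fully home in the reader, with its ears stopped against the rails and the fin released; I handed the job in at about 20 s of robot time.

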